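# Take the bore of the brass bushing with the telescoping gauge

## Task

Lift the telescoping gauge out of its stand, put its head centred down the bore of the brass bushing until the stop disc sits on the bushing, and push the blue cap fully down so that the plungers spring out against the bore. Let the cap come up again, which locks the plungers, draw the gauge straight out without disturbing the setting, and put it back upright in the hole of its stand, let go. Press the cap nowhere else, and leave the brass bushing's block standing where it is.

Things in the scene. Friction and masses are not known exactly. Their poses are not given: they have to be found in the camera images.
- gauge: telescoping bore gauge, 0.26 kg, upright, at any angle about its z (up). Origin: centre of the underside of the stop disc (72 mm across, 5 thick) by which it hangs in the stand. Above: handle 16 mm thick, z 5 to 72 mm; blue press cap, 28 mm diameter, z 80 to 110. Below: neck 12 mm thick and a cross tube along y, its axis at z -26, lowest point z -32.5, with a brass plunger sliding out of each end
- press_cap (a joint): how far the blue cap is pushed down the handle: 0 (up) to 0.008 m (fully down, about 8 N). It springs up when let go. The gauge can be lifted by the cap; with the disc seated, the cap can be pushed down while still gripped. Below 1 mm the plungers are locked; from 7 mm they spring out as far as they can
- tip_a (a point): tip of the plunger on the gauge's +y side, 26 mm below the gauge's origin and 13 mm (pushed in, as at the start) to 24 mm (fully out) from its axis. Locked plungers are held by friction, about 0.8 N each: a sideways bump can upset them
- tip_b (a point): tip of the plunger on the gauge's -y side, likewise. The distance between the two tips is the gauge's setting: 26 mm at the start, 48 mm if they spring out in the open
- brass_block: bearing block with the brass (yellow metal) bushing: grey housing 84 x 84 x 46 mm high, 1.8 kg, loose on the bench. Origin: centre of its underside, z up. Bushing in the middle: 56 mm outside, flat top 50 mm above the origin, upright through bore 40 mm. Two like blocks with a dark steel and a white plastic bushing are bystanders
- stand: the gauge's stand, a folded aluminium sheet fixed to the bench. Origin: centre of the underside, z up. Flat top 100 x 100 mm, 60 mm above the origin, with a round 54 mm hole in its middle, open below, in which the gauge hangs by its disc at the start
Mind the look-alikes: they are no part of the job. Leave any orange look-alike of the gauge alone. Leave any pink look-alike of the stand alone.

How it is judged:
By the outcome, as a careful person would: the job done as asked, in the order asked, and still so for the second after the job is handed in, with the robot touching nothing.
It also fails if it takes over 51 s, if anything falls off the work surface, if the arm or the gripper's body presses on something with over 40 N, if the wrist force passes 120 N, or if a joint passes its speed limit or range.

## Robot

A 6-joint arm with a two-finger parallel gripper is mounted at the origin on the work surface. World frame = base frame: x ahead of the robot, y to its left, z up, the work surface at z = 0. Lengths are in m, angles in degrees, forces in N, time in s.
With the tool pointing down it reaches from about 0.3 to 0.85 m from the base axis. Payload 4.2 kg.
Tool frame: the origin (TCP) lies midway between the tips of the shut fingers; the grasp point (between the pads) lies grip_depth behind it (grip_depth is the distance from the TCP to the grasp point, in m); z points along the fingers, y is the line along which they close (so a half turn about z gives the same grasp; the last joint's range is limited). The gripper opens to 91 mm and grips with 3 to 60 N. Pads are 32 mm wide; open, the fingers measure 118 mm over their backs; the gripper's body (76 mm by 178 mm) begins 60 mm behind the grasp point.
Start: joints at [-77.636, 18.312, 89.639, -0, 72.044, -1.146], TCP at [0.134, -0.559, 0.185] pointing down, gripper open.
Joint ranges: [-177.97, 177.97], [-48.28, 115.42], [12.27, 149.76], [-77.06, 257.06], [2.81, 150.46], [-146.56, 146.56]. Speed limits (degrees/s): [147.25, 147.25, 180, 180, 180, 180].

## Interface

Orientations are given as a 3x3 rotation matrix whose columns are the frame's x, y, z axes.
In Python, from workcell import * gives the robot as it stands.
- The arm moves only by the tool jog_arm, never from a script. Its argument "commands" is a list of rows, each a list of 7 numbers: the shift along the tool's x, y, z in mm, then the turn, a rotation vector about the tool's x, y, z in rad, then the opening, from 0 (shut) to 1 (fully open). A call has 1 to 8 rows; each row is the pose to reach, as a shift and turn from the pose commanded when the call began, along the tool's axes at that moment; what a row does not reach only later rows make up. A row lasts 1/8 s, in which the tool goes at most 62.5 mm and 10.7 degrees, less where a joint would pass 70% of its speed; a pose out of reach is approached as far as the arm can. A call with a gripper value outside its range is refused whole. The fingers move at their own pace and stop on an object; "squeeze" is the grip in N (left out, the last holds). Time passes only in rows, so rows that repeat a pose let the fingers close. It gives the time, the measured TCP pose, the force, the opening and the grip force at its end, in the units of the state.
- sense(): the state, without advancing time (a new reading comes with each control period).
- camera(name): name is "scene" or "top" or "wrist"; returns the picture (384x512x3 uint8, blue, green, red); there is no depth.
- camera_info(name): a dict with "vfov" (degrees; the focal length in pixels is half the picture's height over the tangent of half this angle, whatever the lens; pixels are square), "cx", "cy" (the principal point, pixels), "k1" (the pictures are not rectified: a ray, as slopes to the right and down, at radius r is drawn at 1 + k1 r^2 times it, then the intrinsics apply), "xyz" and "rotation" of the camera in the world. Camera axes: x right, y up, looking along -z (the intrinsics and any distortion apply to the point x, -y, -z); pixel columns grow to the right and rows downward; lengths in m; the calibration is good to about 2 mm. A picture is of the moment at which its call begins: read the wrist's pose just before it. camera_info takes no time and is no camera call; for the wrist camera it gives the pose at the moment of the call.
- close_job(): hands the job in; it is judged then, once.
The state is a dict: "t": time; "joints": joint angles; "joint_vel": joint speeds; "effort": joint torques, N m; "position": TCP position; "tcp_rot": TCP orientation; "ft_force": force on the tool from outside, world axes, zero at the start; "wrist_torque": the same for the moment, N m; "finger_gap": opening from 0.0 (shut) to 1.0 (fully open); "grip_force": force on a finger pad.
Only numpy, scipy, OpenCV 4.12 (cv2) and the standard library are available. Lean on these libraries where they do the work, as an engineer would, in place of code of your own. Each camera call takes 0.05 s, during which the arm holds its last target. There are 200 camera calls.

## Working session

There is one attempt and no reset: what is moved stays moved. The work goes in short steps, Python scripts to look and compute and a tool call to move; the robot and the scene stay as the last step left them, time stands still between calls to the robot, and variables do not carry over. Pictures are saved under pics/ and viewed, at most 10 in all, crops included, and the job is handed in when it is done.

Besides the shell and the picture viewer there is one more tool, called after ">>>" by a JSON object that holds its "method" and its "body". jog_arm: Moves the arm, as the interface text tells. Its arguments: {"type":"object","properties":{"commands":{"type":"array","items":{"type":"array","items":{"type":"number"}}},"squeeze":{"type":"number"}},"required":["commands"]}

```bash
mkdir -p pics; ls
python3 - <<'E'
from workcell import *
import cv2,numpy as np
s=sense();print(s)
for n in("scene","top"):
    i=camera_info(n);print(n,i)
    cv2.imwrite(f"pics/{n}1.png",camera(n))
E
```

```text
pics
{'t': 0.0, 'joints': array([-7.76358405e+01,  1.83527010e+01,  8.97092452e+01, -1.33769353e-03,
        7.20427116e+01, -1.14499853e+00]), 'joint_vel': array([-0.05697571,  0.03748062, -0.01084631,  0.00545428, -0.03060295,
       -0.07723672]), 'effort': array([-2.14322885e-03, -4.12464631e+01, -2.31974816e+01,  7.26059242e-02,
        4.57703532e-02, -1.54686522e-04]), 'position': array([ 0.13419916, -0.55852915,  0.18459047]), 'tcp_rot': array([[ 9.72330911e-01,  2.33607425e-01, -4.12819135e-04],
       [ 2.33607789e-01, -9.72329283e-01,  1.77950127e-03],
       [ 1.43085747e-05, -1.82670185e-03, -9.99998331e-01]]), 'ft_force': array([ 0.23061689, -0.24547227, -0.52299759]), 'wrist_torque': array([-0.0235051 ,  0.00112615,  0.03516185]), 'grip_force': 0.0, 'finger_gap': 1.0034196871482741}
scene {'vfov': 48.155196688160345, 'cx': 252.15912835051836, 'cy': 188.8598861245703, 'k1': -0.04738955690825188, 'xyz': array([ 1.29836189, -0.08495703,  0.84894569]), 'rotation': array([[ 0.07662394, -0.6797076 ,  0.72946991],
       [ 0.99687427,  0.06634894, -0.04288944],
       [-0.01924727,  0.73047614,  0.68266694]])}
top {'vfov': 53.001843333434934, 'cx': 250.76045278298614, 'cy': 193.6761482018803, 'k1': 0.03337570506268455, 'xyz': array([ 0.46211346, -0.0324614 ,  1.01490292]), 'rotation': array([[-0.01020746,  0.99938691, -0.0334905 ],
       [-0.99990329, -0.01051765, -0.00909899],
       [-0.00944565,  0.03339439,  0.99939762]])}
```

View pics/scene1.png

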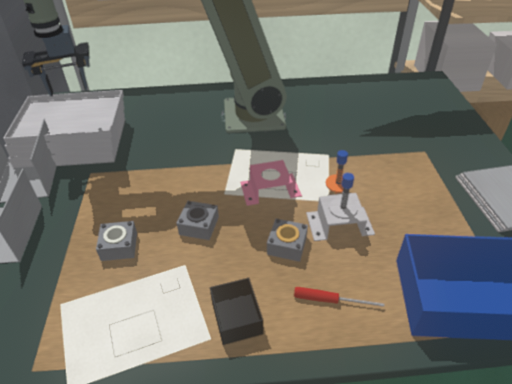

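View pics/top1.png

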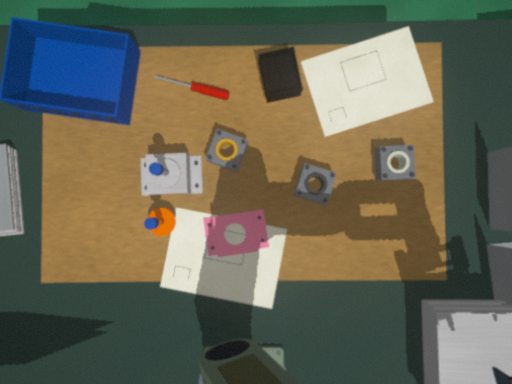

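Candidates, in top-view pixels:
- **Gauge:** blue cap at (157,169) in the aluminium stand. The orange look-alike is at (152,223).
- **Stand:** aluminium at (172,172). The pink look-alike is at (236,233).
- **Bushing:** brass at (227,149), scene (288,233). The steel one is at (315,182) and the white plastic one at (398,161).

I choose the aluminium-stand gauge and the brass block, and will now measure both from the two views and check them in a crop.

```bash
cat > h.py <<'E'
from workcell import *
import cv2,numpy as np
def K(i):
    f=192/np.tan(np.radians(i["vfov"]/2)); return np.array([[f,0,i["cx"]],[0,f,i["cy"]],[0,0,1]]),np.array([i["k1"],0,0,0.])
def ray(i,uv):
    k,d=K(i); p=cv2.undistortPoints(np.array([[uv]],float),k,d)[0,0]
    v=i["rotation"]@np.array([p[0],-p[1],-1]); return i["xyz"],v/np.linalg.norm(v)
def plane(i,uv,z):
    o,v=ray(i,uv); return o+v*(z-o[2])/v[2]
def tri(rs):
    A=[np.eye(3)-np.outer(v,v) for o,v in rs]; p=np.linalg.solve(sum(A),sum(a@o for a,(o,v) in zip(A,rs)))
    return p,[np.linalg.norm(a@(p-o)) for a,(o,v) in zip(A,rs)]
def mask(im,lo,hi):
    return cv2.inRange(cv2.cvtColor(im,cv2.COLOR_BGR2HSV),lo,hi)
def blobs(m,amin=20):
    n,l,s,c=cv2.connectedComponentsWithStats(m)
    return [(c[j].round(1),s[j].tolist()) for j in range(1,n) if s[j][4]>=amin]
BLUE=((105,120,40),(130,255,255)); YEL=((15,130,120),(30,255,255))
E
python3 - <<'E'
from h import *
import workcell
print([x for x in dir(workcell) if not x.startswith('_')], getattr(workcell,'grip_depth',None))
for n in("scene","top"):
    im=cv2.imread(f"pics/{n}1.png")
    print(n,"blue",blobs(mask(im,*BLUE),15)); print("yel",blobs(mask(im,*YEL),30))
a=cv2.imread("pics/top1.png")[110:260,120:270];b=cv2.imread("pics/scene1.png")[130:280,250:400]
cv2.imwrite("pics/crop1.png",np.hstack([cv2.resize(x,(400,400),interpolation=2) for x in(a,b)]))
E
```

```text
['Unreachable', 'camera', 'camera_info', 'close_job', 'grip_depth', 'sense'] 0.0188
scene blue [(array([342.1, 155.1]), [338, 150, 10, 13, 82]), (array([348.1, 176.9]), [344, 174, 9, 7, 57]), (array([457.9, 285.7]), [398, 235, 114, 105, 10906])]
yel []
top blue [(array([69.3, 69.8]), [0, 18, 140, 106, 11575]), (array([155.6, 168.6]), [149, 163, 14, 12, 127]), (array([150.6, 223.2]), [145, 219, 13, 10, 104])]
yel [(array([430.3, 142. ]), [400, 43, 45, 202, 3773]), (array([163.9, 159.9]), [42, 46, 333, 236, 33648]), (array([303.1,  52.1]), [295, 46, 21, 17, 149]), (array([226. , 148.5]), [216, 139, 21, 22, 285]), (array([210.7, 178.2]), [199, 160, 21, 38, 260]), (array([170.6, 199.7]), [160, 196, 20, 11, 64]), (array([204.9, 206.8]), [201, 202, 9, 10, 33]), (array([377.5, 209.4]), [359, 202, 38, 15, 473]), (array([340.9, 257.4]), [280, 231, 128, 49, 4842]), (array([442. , 255.3]), [439, 251, 7, 11, 55]), (array([437.8, 269.7]), [426, 266, 20, 7, 74])]
```

View pics/crop1.png

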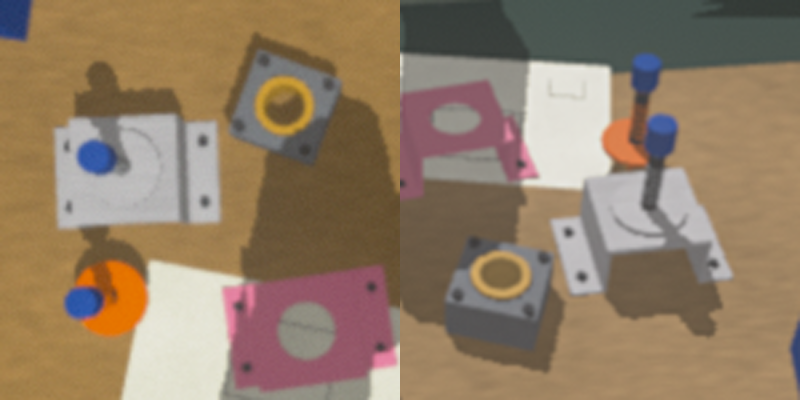

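The crop confirms it. The wanted gauge (grey handle) has its cap at top (156,169) and scene (347.5,180.6), with its disc in the aluminium stand. The brass ring is at top (226.5,149.7) and scene (287.5,233.1).

Run:
```python
from h import *
T=camera_info("top");S=camera_info("scene")
for n,a,b in(("cap",(156,168.9),(347.5,180.6)),("brass",(226.5,149.7),(287.5,233.1)),("orange cap",(151,223),(341.8,157.5))):
    print(n,*tri([ray(T,a),ray(S,b)]))
print("disc",plane(T,(168.7,171.9),.065))
s=sense();p=s["position"];R=s["tcp_rot"]
c=tri([ray(T,(156,168.9)),ray(S,(347.5,180.6))])[0]
print("wrist rel",camera_info("wrist"), R.T@(camera_info("wrist")["xyz"]-p))
print(R.T@(c-p)*1000)
```

```text
cap [0.54896616 0.18852564 0.15376094] [np.float64(0.0011539976025165236), np.float64(0.0011539976025164906)]
brass [0.60678324 0.03836308 0.04471986] [np.float64(0.0017346137782737524), np.float64(0.0017346137782737656)]
orange cap [0.42677919 0.20696215 0.12562775] [np.float64(0.0006785778198451358), np.float64(0.0006785778198451309)]
disc [0.54998181 0.17864646 0.065     ]
wrist rel {'vfov': 66.78205869319306, 'cx': 256.51059162968414, 'cy': 189.35030953969286, 'k1': -0.01960431136787657, 'xyz': array([ 0.21297804, -0.54026983,  0.38407907]), 'rotation': array([[ 2.33835468e-01,  9.31903686e-01,  2.77266105e-01],
       [-9.72275841e-01,  2.24364578e-01,  6.58803894e-02],
       [-8.14515056e-04, -2.84984307e-01,  9.58531836e-01]])} [ 0.08086426  0.00024759 -0.19936168]
[ 577.81283923 -629.52330434   31.95633984]
```

>>> {"method": "jog_arm", "body": {"commands": [[289, -315, -60, 0, 0, 0, 1], [578, -630, -60, 0, 0, 0, 1], [578, -630, -60, 0, 0, 0, 1], [578, -630, -60, 0, 0, 0, 1], [578, -630, -60, 0, 0, 0, 1], [578, -630, -60, 0, 0, 0, 1], [578, -630, -60, 0, 0, 0, 1], [578, -630, -60, 0, 0, 0, 1]]}}

```text
t: 1.1
position: [0.3766, -0.1213, 0.2225]
tcp_rot: [[0.972, 0.233, 0.0], [0.233, -0.972, -0.0], [0.0, 0.0, -1.0]]
ft_force: [1.8, -0.5, -0.1]
finger_gap: 1.002
grip_force: 0.0
```

>>> {"method": "jog_arm", "body": {"commands": [[0, 0, 0, 0, 0, 0, 1], [0, 0, 0, 0, 0, 0, 1]]}}

```text
t: 1.35
position: [0.3757, -0.1233, 0.222]
tcp_rot: [[0.972, 0.235, -0.001], [0.235, -0.972, -0.0], [-0.001, 0.0, -1.0]]
ft_force: [-0.7, -0.2, -0.7]
finger_gap: 1.001
grip_force: 0.0
```

>>> {"method": "jog_arm", "body": {"commands": [[241, -263, -23, 0, 0, 0, 1], [241, -263, -23, 0, 0, 0, 1], [241, -263, -23, 0, 0, 0, 1], [241, -263, -23, 0, 0, 0, 1], [241, -263, -23, 0, 0, 0, 1], [241, -263, -23, 0, 0, 0, 1], [241, -263, -23, 0, 0, 0, 1], [241, -263, -23, 0, 0, 0, 1]]}}

```text
t: 2.35
position: [0.549, 0.1864, 0.2447]
tcp_rot: [[0.973, 0.231, -0.002], [0.231, -0.973, -0.001], [-0.002, 0.001, -1.0]]
ft_force: [-0.2, 0.4, 1.2]
finger_gap: 0.996
grip_force: 0.0
```

Run:
```python
from h import *
import pickle
s=sense();i=camera_info("wrist");im=camera("wrist");cv2.imwrite("pics/w1.png",im);pickle.dump((s,i),open("w1.pkl","wb"))
print(s["position"],s["joints"].round(1),blobs(mask(im,*BLUE)),i["xyz"])
```

```text
[0.54903113 0.18636613 0.24473844] [17.6 17.1 82.9 -0.  80.1 94.3] [(array([171.6,  15.4]), [100, 0, 117, 48, 2840]), (array([255.5, 185.2]), [242, 169, 28, 33, 704]), (array([220.1, 258.9]), [210, 253, 21, 11, 180])] [0.62808193 0.20507697 0.44395298]
```

View pics/w1.png

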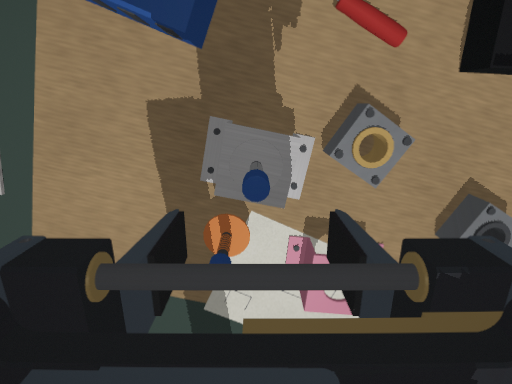

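The wrist view shows the cap straight ahead at (256,185) and the brass ring at (372,147). I'll refine both positions.

Run:
```python
from h import *
import pickle
s,i=pickle.load(open("w1.pkl","rb"));im=cv2.imread("pics/w1.png")
T=camera_info("top");S=camera_info("scene")
tm=cv2.imread("pics/top1.png")
for n,a,b,w in(("cap",(156,168.9),(347.5,180.6),(255.8,185.3)),("brass",(226.5,149.7),(287.5,233.1),(372.5,147.5))):
    print(n,*tri([ray(T,a),ray(S,b),ray(i,w)]))
c=plane(i,(255.8,185.3),.155);print("cap plane .155",c)
m=cv2.inRange(cv2.cvtColor(im,cv2.COLOR_BGR2HSV),(14,110,90),(30,255,255));r=np.zeros_like(m);cv2.circle(r,(372,147),30,255,-1);m&=r
m=cv2.bitwise_and(m,r)
cs,_=cv2.findContours(m,cv2.RETR_CCOMP,cv2.CHAIN_APPROX_NONE)
for q in cs:
    if len(q)>30:
        e=cv2.fitEllipse(q);print(e,plane(i,e[0],.05))
# small offsets
k,d=K(i);print("f",k[0,0])
cv2.imwrite("pics/c2.png",np.hstack([cv2.resize(im[100:200,190:310],(480,400)),cv2.resize(cv2.bitwise_and(im,im,mask=m)[110:185,335:410],(300,400))]))
```

```text
cap [0.54881685 0.18763353 0.15468424] [np.float64(0.0005185504153424764), np.float64(0.0019837705063513443), np.float64(0.0015218109900740969)]
brass [0.60732783 0.0375489  0.04657655] [np.float64(0.001424710230285288), np.float64(0.0024740265940639554), np.float64(0.0014024125514489338)]
cap plane .155 [0.54811848 0.18631832 0.155     ]
((372.2861633300781, 147.0703582763672), (37.9593620300293, 41.733280181884766), 47.38230895996094) [0.60812259 0.03797458 0.05      ]
((366.0918884277344, 145.09262084960938), (12.874982833862305, 22.88450050354004), 25.65041160583496) [0.6086941  0.04710606 0.05      ]
f 291.28250922889634
```

View pics/c2.png

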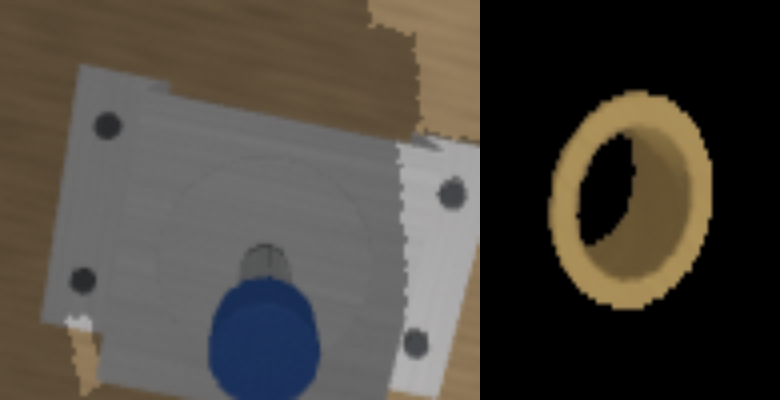

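>>> {"method": "jog_arm", "body": {"commands": [[0, -1, 40, 0, 0, 0, 1], [0, -1, 80, 0, 0, 0, 1], [0, -1, 109, 0, 0, 0, 1], [0, -1, 109, 0, 0, 0, 1]]}}

```text
t: 2.9
position: [0.5469, 0.1874, 0.1347]
tcp_rot: [[0.973, 0.231, -0.005], [0.231, -0.973, -0.002], [-0.005, 0.001, -1.0]]
ft_force: [0.0, -1.0, 0.2]
finger_gap: 1.0
grip_force: 0.0
```

Run:
```python
from h import *
s=sense();i=camera_info("wrist");im=camera("wrist");cv2.imwrite("pics/w2.png",im)
b=[x for x in blobs(mask(im,*BLUE),100)];print(s["position"],b)
R=s["tcp_rot"]
for c,st in b: print(R.T@(plane(i,c,.155)-s["position"]))
```

```text
[0.54693641 0.1874171  0.13467064] [(array([167.3,   9.2]), [120, 0, 72, 27, 866]), (array([257.5, 228.5]), [237, 201, 43, 54, 1871]), (array([206.9, 323.3]), [191, 311, 32, 23, 596])]
[ 0.13001077 -0.04814661 -0.02103661]
[ 0.00033714  0.0010452  -0.02033061]
[-0.07705629 -0.03671857 -0.01995835]
```

>>> {"method": "jog_arm", "body": {"commands": [[0, 1, 0, 0, 0, 0, 0.35], [0, 1, 0, 0, 0, 0, 0.25], [0, 1, 0, 0, 0, 0, 0.25], [0, 1, 0, 0, 0, 0, 0.2], [0, 1, 0, 0, 0, 0, 0.2], [0, 1, 0, 0, 0, 0, 0.2]], "squeeze": 30}}

```text
t: 3.7
position: [0.549, 0.1888, 0.1363]
tcp_rot: [[0.972, 0.234, -0.0], [0.234, -0.972, -0.0], [-0.0, 0.0, -1.0]]
ft_force: [-0.1, 0.2, -0.6]
finger_gap: 0.374
grip_force: 0.0
```

>>> {"method": "jog_arm", "body": {"commands": [[0, 0, 0, 0, 0, 0, 0.2], [0, 0, 0, 0, 0, 0, 0.2], [0, 0, 0, 0, 0, 0, 0.2]]}}

```text
t: 4.08
position: [0.5491, 0.1886, 0.1364]
tcp_rot: [[0.972, 0.234, 0.0], [0.234, -0.972, -0.0], [0.0, 0.0, -1.0]]
ft_force: [1.1, -0.9, -0.2]
finger_gap: 0.289
grip_force: 30.0
```

>>> {"method": "jog_arm", "body": {"commands": [[0, 0, -5, 0, 0, 0, 0.2], [0, 0, -20, 0, 0, 0, 0.2], [0, 0, -40, 0, 0, 0, 0.2], [0, 0, -60, 0, 0, 0, 0.2], [0, 0, -60, 0, 0, 0, 0.2], [0, 0, -60, 0, 0, 0, 0.2], [0, 0, -60, 0, 0, 0, 0.2]]}}

```text
t: 4.95
position: [0.5484, 0.1886, 0.1953]
tcp_rot: [[0.972, 0.234, -0.002], [0.234, -0.972, -0.001], [-0.002, 0.0, -1.0]]
ft_force: [-0.6, 0.1, -2.7]
finger_gap: 0.284
grip_force: 30.0
```

Run:
```python
from h import *
import pickle
s=sense();i=camera_info("wrist");im=camera("wrist");cv2.imwrite("pics/w3.png",im);pickle.dump((s,i),open("w3.pkl","wb"))
print(s["position"],s["ft_force"],s["finger_gap"],i["xyz"])
```

```text
[0.54835572 0.18861326 0.19534509] [-0.56645267  0.06109978 -2.71399546] 0.2844195713995657 [0.62748636 0.20739838 0.39450762]
```

View pics/w3.png

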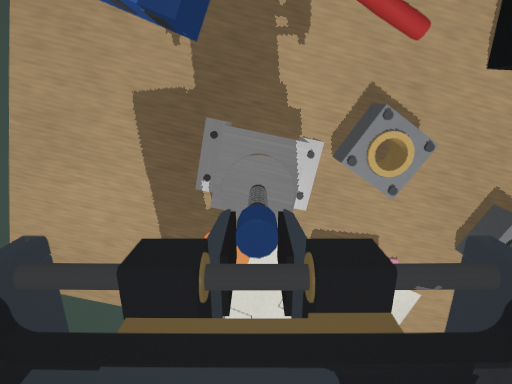

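The gauge is lifted. Its disc rim tops out at (258,155) and is about 212–302 wide. The brass ring is at (391,154).

Run:
```python
from h import *
import pickle
s,i=pickle.load(open("w3.pkl","rb"));im=cv2.imread("pics/w3.png")
m=cv2.inRange(cv2.cvtColor(im,cv2.COLOR_BGR2HSV),(14,110,90),(30,255,255));r=np.zeros_like(m);cv2.circle(r,(391,154),30,255,-1);m=cv2.bitwise_and(m,r)
q=max(cv2.findContours(m,cv2.RETR_EXTERNAL,cv2.CHAIN_APPROX_NONE)[0],key=len);e=cv2.fitEllipse(q);print(e)
p3=plane(i,e[0],.05);print("ring",p3)
R=s["tcp_rot"]
_,i1=pickle.load(open("w1.pkl","rb"))
T=camera_info("top");S=camera_info("scene")
print(tri([ray(T,(226.5,149.7)),ray(S,(287.5,233.1)),ray(i,e[0]),ray(i1,(372.3,147.1))]))
zd=s["position"][2]-.0764+.005
for u in((258,155),(212,196),(302,196),(220,170),(297,170)): print(u,(R.T@(plane(i,u,zd)-s["position"])*1000).round(1))
crop=im[140:240,200:320];cv2.imwrite("pics/c3.png",cv2.resize(cv2.convertScaleAbs(crop,alpha=1.8),(720,600),interpolation=2))
```

```text
((390.1081848144531, 153.37132263183594), (42.96681594848633, 47.83234786987305), 52.00007629394531)
ring [0.60815873 0.03802819 0.05      ]
(array([0.607695  , 0.03745283, 0.04702526]), [np.float64(0.0017071503123671757), np.float64(0.002504693898972971), np.float64(0.0008565730796725982), np.float64(0.0007559658425989217)])
(258, 155) [34.   1.9 71.3]
(212, 196) [ -6.4 -43.   71.4]
(302, 196) [-6.4 44.9 71.4]
(220, 170) [ 19.6 -34.2  71.3]
(297, 170) [19.6 39.  71.4]
```

View pics/c3.png

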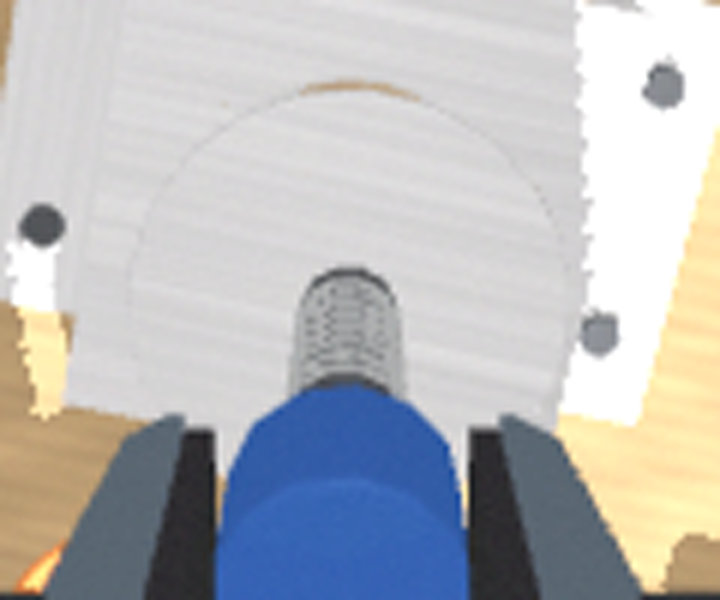

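>>> {"method": "jog_arm", "body": {"commands": [[6, 40, 0, 0, 0, 0, 0.2], [13, 80, 0, 0, 0, 0, 0.2], [19, 120, 0, 0, 0, 0, 0.2], [25, 158.5, 0, 0, 0, 0, 0.2], [25, 158.5, 0, 0, 0, 0, 0.2], [25, 158.5, 0, 0, 0, 0, 0.2], [25, 158.5, 0, 0, 0, 0, 0.2], [25, 158.5, 0, 0, 0, 0, 0.2]]}}

```text
t: 6.0
position: [0.6102, 0.0414, 0.1964]
tcp_rot: [[0.972, 0.235, 0.0], [0.235, -0.972, 0.0], [0.0, -0.0, -1.0]]
ft_force: [-0.5, -0.1, -2.2]
finger_gap: 0.284
grip_force: 30.0
```

Run:
```python
from h import *
import pickle
s=sense();i=camera_info("wrist");im=camera("wrist");cv2.imwrite("pics/w4.png",im);pickle.dump((s,i),open("w4.pkl","wb"))
print(s["position"],s["tcp_rot"].round(3),s["ft_force"],s["finger_gap"],i["xyz"])
k,d=K(i)
def px(P):
    c=i["rotation"].T@(np.array(P)-i["xyz"]);return cv2.projectPoints(np.array([[c[0],-c[1],-c[2]]]),np.zeros(3),np.zeros(3),k,d)[0].ravel().round(1)
print("ring exp",px((.6082,.038,.05)))
cv2.imwrite("pics/c4.png",cv2.resize(cv2.convertScaleAbs(im[120:245,175:325],alpha=1.3),(720,600),interpolation=2))
```

```text
[0.61016985 0.04141409 0.19640745] [[ 0.972  0.235  0.   ]
 [ 0.235 -0.972  0.   ]
 [ 0.    -0.    -1.   ]] [-0.51853506 -0.12522523 -2.2460516 ] 0.2842285831341398 [0.68883826 0.06014048 0.39579851]
ring exp [258.4 174.3]
```

View pics/c4.png

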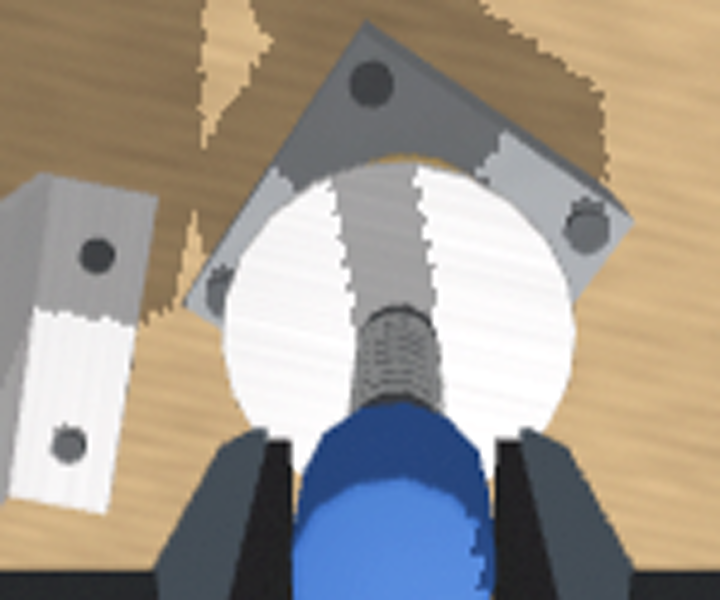

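The crop shows the disc centred at column 258, with its top at row 154. The block corners are at crop (365,24), (185,303) and (628,221).

Run:
```python
from h import *
import pickle
s,i=pickle.load(open("w4.pkl","rb"));R=s["tcp_rot"];p=s["position"]
f=lambda u,v,z:plane(i,(175+u/4.8,120+v/4.8),z)
t,l,r=[f(*c,.046) for c in((365,26),(185,303),(627,222))]
print("sides",np.linalg.norm(t-l),np.linalg.norm(t-r),"diag",np.linalg.norm(l-r),"centre",(l+r)/2)
zd=p[2]-.0764+.005
a,b,c=f(223,340,zd),f(575,340,zd),f(400,163,zd)
print("disc dia",np.linalg.norm(a-b)); tl=lambda w:(R.T@(w-p)*1000).round(1)
print(tl(a),tl(b),tl(c),"block",tl((l+r)/2),"ring",tl(np.array([.6082,.038,.05])))
```

```text
sides 0.08469995437007087 0.08268778636823573 diag 0.11567077200329526 centre [0.60688567 0.0366353  0.046     ]
disc dia 0.07125372533389016
[ -1.1 -33.6  71.4] [-1.1 37.7 71.4] [34.9  2.2 71.4] block [ -4.3   3.9 150.4] ring [ -2.7   2.9 146.4]
```

>>> {"method": "jog_arm", "body": {"commands": [[-1.5, 0.5, 0, 0, 0, 0, 0.2], [-1.5, 0.5, 12, 0, 0, 0, 0.2], [-1.5, 0.5, 24, 0, 0, 0, 0.2], [-1.5, 0.5, 36, 0, 0, 0, 0.2], [-1.5, 0.5, 48, 0, 0, 0, 0.2], [-1.5, 0.5, 60, 0, 0, 0, 0.2], [-1.5, 0.5, 67, 0, 0, 0, 0.2], [-1.5, 0.5, 67, 0, 0, 0, 0.2]]}}

```text
t: 7.05
position: [0.6088, 0.0397, 0.1287]
tcp_rot: [[0.972, 0.234, -0.001], [0.234, -0.972, -0.0], [-0.001, -0.0, -1.0]]
ft_force: [0.4, -0.3, -1.1]
finger_gap: 0.292
grip_force: 30.0
```

>>> {"method": "jog_arm", "body": {"commands": [[0, 0, 1, 0, 0, 0, 0.2], [0, 0, 2, 0, 0, 0, 0.2], [0, 0, 2, 0, 0, 0, 0.2]]}}

```text
t: 7.42
position: [0.6092, 0.0397, 0.1276]
tcp_rot: [[0.972, 0.234, 0.0], [0.234, -0.972, -0.0], [0.0, 0.0, -1.0]]
ft_force: [-0.2, 0.0, -3.3]
finger_gap: 0.29
grip_force: 30.0
```

Run:
```python
from h import *
import pickle
s=sense();i=camera_info("wrist");im=camera("wrist");cv2.imwrite("pics/w5.png",im);pickle.dump((s,i),open("w5.pkl","wb"))
print(s["position"],s["ft_force"])
cv2.imwrite("pics/c5.png",cv2.resize(cv2.convertScaleAbs(im[120:245,175:325],alpha=1.3),(720,600),interpolation=2))
```

```text
[0.60915048 0.03967767 0.12757059] [-2.15216839e-01  2.46014115e-03 -3.25360990e+00]
```

View pics/c5.png

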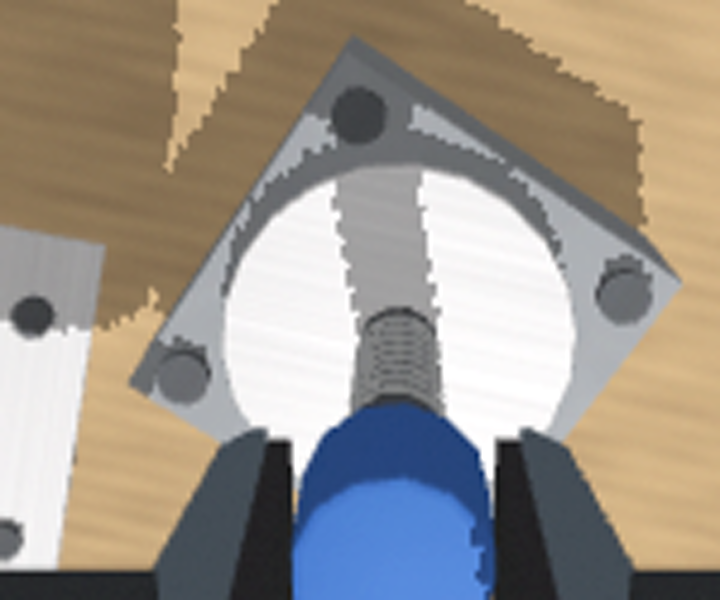

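Bolt heads at crop (359,115), (183,376) and (624,292) give the block centre relative to the disc.

Run:
```python
from h import *
import pickle
s,i=pickle.load(open("w5.pkl","rb"));R=s["tcp_rot"];p=s["position"]
f=lambda u,v,z:R.T@(plane(i,(175+u/4.8,120+v/4.8),z)-p)*1000
t,l,r=[f(*c,.0475) for c in((359,115),(183,376),(624,292))]
print("sides",np.linalg.norm(t-l),np.linalg.norm(t-r),"ctr",(l+r)/2)
zd=p[2]-.0764+.005
a,b,c=f(223,335,zd),f(576,335,zd),f(400,163,zd);print("disc",a,b,c,(a+b)/2)
```

```text
sides 66.33095227135969 65.66517428716917 ctr [-2.53978276  2.6335564  80.07023026]
disc [ -0.08166583 -33.54430799  71.39360998] [-0.08984313 37.83473949 71.40715677] [34.92995132  2.17282345 71.41235233] [-0.08575448  2.14521575 71.40038337]
```

>>> {"method": "jog_arm", "body": {"commands": [[-1.2, 0.4, 0, 0, 0, 0, 0.2], [-1.2, 0.4, 0, 0, 0, 0, 0.2], [-1.2, 0.4, 0.5, 0, 0, 0, 0.2], [-1.2, 0.4, 1, 0, 0, 0, 0.2], [-1.2, 0.4, 1.5, 0, 0, 0, 0.2], [-1.2, 0.4, 1.5, 0, 0, 0, 0.2]]}}

```text
t: 8.22
position: [0.6082, 0.0389, 0.1262]
tcp_rot: [[0.972, 0.234, 0.001], [0.234, -0.972, -0.0], [0.001, 0.0, -1.0]]
ft_force: [-0.0, -0.6, -0.9]
finger_gap: 0.287
grip_force: 30.0
```

>>> {"method": "jog_arm", "body": {"commands": [[0, 0, 0.5, 0, 0, 0, 0.2], [0, 0, 1, 0, 0, 0, 0.2], [0, 0, 1, 0, 0, 0, 0.2]]}}

```text
t: 8.6
position: [0.6084, 0.0388, 0.1255]
tcp_rot: [[0.972, 0.234, 0.001], [0.234, -0.972, -0.0], [0.001, 0.001, -1.0]]
ft_force: [-1.5, -1.3, 4.3]
finger_gap: 0.291
grip_force: 30.0
```

>>> {"method": "jog_arm", "body": {"commands": [[0, 0, 2, 0, 0, 0, 0.2], [0, 0, 4, 0, 0, 0, 0.2], [0, 0, 6, 0, 0, 0, 0.2], [0, 0, 7, 0, 0, 0, 0.2], [0, 0, 7, 0, 0, 0, 0.2]]}}

```text
t: 9.22
position: [0.6085, 0.0387, 0.1187]
tcp_rot: [[0.972, 0.234, 0.002], [0.234, -0.972, -0.001], [0.001, 0.001, -1.0]]
ft_force: [-0.1, -1.9, 7.8]
finger_gap: 0.292
grip_force: 30.0
```

>>> {"method": "jog_arm", "body": {"commands": [[0, 0, 0.5, 0, 0, 0, 0.2], [0, 0, 1, 0, 0, 0, 0.2], [0, 0, 1, 0, 0, 0, 0.2], [0, 0, 1, 0, 0, 0, 0.2]]}}

```text
t: 9.72
position: [0.6086, 0.0387, 0.118]
tcp_rot: [[0.972, 0.234, 0.002], [0.234, -0.972, -0.001], [0.002, 0.001, -1.0]]
ft_force: [-0.7, -2.4, 8.1]
finger_gap: 0.287
grip_force: 30.0
```

>>> {"method": "jog_arm", "body": {"commands": [[0, 0, 0.5, 0, 0, 0, 0.2], [0, 0, 1, 0, 0, 0, 0.2], [0, 0, 1, 0, 0, 0, 0.2]]}}

```text
t: 10.1
position: [0.6088, 0.0386, 0.1179]
tcp_rot: [[0.972, 0.234, 0.003], [0.234, -0.972, -0.001], [0.003, 0.001, -1.0]]
ft_force: [-1.9, -2.4, 12.1]
finger_gap: 0.288
grip_force: 30.0
```

>>> {"method": "jog_arm", "body": {"commands": [[0, 0, -2, 0, 0, 0, 0.2], [0, 0, -4, 0, 0, 0, 0.2], [0, 0, -6, 0, 0, 0, 0.2], [0, 0, -8, 0, 0, 0, 0.2], [0, 0, -9, 0, 0, 0, 0.2], [0, 0, -9, 0, 0, 0, 0.2], [0, 0, -9, 0, 0, 0, 0.2]]}}

```text
t: 10.98
position: [0.608, 0.039, 0.1246]
tcp_rot: [[0.972, 0.234, -0.0], [0.234, -0.972, -0.0], [-0.0, 0.0, -1.0]]
ft_force: [0.5, -1.8, 1.8]
finger_gap: 0.29
grip_force: 30.0
```

Run:
```python
from h import *
F=[]
for _ in range(5):
    camera("wrist");s=sense();F.append(np.r_[s["ft_force"],s["wrist_torque"],s["position"]])
print(np.mean(F,0).round(4),np.std(F,0).round(3))
```

```text
[ 0.5988 -1.1862  1.8545 -0.3013 -0.0891 -0.0224  0.608   0.039   0.1247] [0.466 0.152 0.268 0.022 0.047 0.011 0.    0.    0.   ]
```

>>> {"method": "jog_arm", "body": {"commands": [[0, 0, -0.8, 0, 0, 0, 0.2], [0, 0, -0.8, 0, 0, 0, 0.2]]}}

```text
t: 11.48
position: [0.6079, 0.039, 0.1256]
tcp_rot: [[0.972, 0.234, -0.0], [0.234, -0.972, -0.0], [-0.0, 0.0, -1.0]]
ft_force: [1.2, -1.1, 1.3]
finger_gap: 0.288
grip_force: 30.0
```

Run:
```python
from h import *
F=[]
for _ in range(5):
    camera("wrist");s=sense();F.append(np.r_[s["ft_force"],s["wrist_torque"],s["position"]])
print(np.mean(F,0).round(4),np.std(F,0).round(3))
```

```text
[ 0.662  -1.4551  0.9885 -0.231  -0.1036 -0.0065  0.6079  0.039   0.1256] [0.302 0.382 0.457 0.024 0.019 0.018 0.    0.    0.   ]
```

>>> {"method": "jog_arm", "body": {"commands": [[0, 0.3, -0.3, 0, 0, 0, 0.2], [0, 0.3, -0.3, 0, 0, 0, 0.2]]}}

```text
t: 11.98
position: [0.608, 0.0389, 0.1259]
tcp_rot: [[0.972, 0.234, -0.0], [0.234, -0.972, 0.0], [-0.0, -0.0, -1.0]]
ft_force: [-0.3, -1.3, 0.9]
finger_gap: 0.287
grip_force: 30.0
```

Run:
```python
from h import *
F=[]
for _ in range(5):
    camera("wrist");s=sense();F.append(np.r_[s["ft_force"],s["wrist_torque"],s["position"]])
print(np.mean(F,0).round(4),np.std(F,0).round(3))
```

```text
[ 0.3955 -0.6868  1.0012 -0.0582 -0.0315  0.0068  0.608   0.0388  0.1259] [0.826 0.265 0.319 0.039 0.024 0.034 0.    0.    0.   ]
```

>>> {"method": "jog_arm", "body": {"commands": [[0.05, 0.1, -0.3, 0, 0, 0, 0.2], [0.05, 0.1, -0.6, 0, 0, 0, 0.2], [0.05, 0.1, -0.9, 0, 0, 0, 0.2], [0.05, 0.1, -1.2, 0, 0, 0, 0.2], [0.05, 0.1, -1.2, 0, 0, 0, 0.2]]}}

```text
t: 12.85
position: [0.6078, 0.0387, 0.1268]
tcp_rot: [[0.972, 0.234, -0.001], [0.234, -0.972, -0.0], [-0.001, -0.0, -1.0]]
ft_force: [-0.1, -0.6, -4.2]
finger_gap: 0.289
grip_force: 30.0
```

Run:
```python
from h import *
F=[]
for _ in range(5):
    camera("wrist");s=sense();F.append(np.r_[s["ft_force"],s["wrist_torque"],s["position"]])
print(np.mean(F,0).round(4),np.std(F,0).round(3))
```

```text
[-0.2177  0.0192 -3.1192  0.0493 -0.0047  0.0115  0.608   0.0387  0.127 ] [0.396 0.262 0.372 0.028 0.02  0.024 0.    0.    0.   ]
```

>>> {"method": "jog_arm", "body": {"commands": [[0, 0, -3, 0, 0, 0, 0.2], [0, 0, -7, 0, 0, 0, 0.2], [0, 0, -12, 0, 0, 0, 0.2], [0, 0, -17, 0, 0, 0, 0.2], [0, 0, -22, 0, 0, 0, 0.2], [0, 0, -27, 0, 0, 0, 0.2], [0, 0, -32, 0, 0, 0, 0.2], [0, 0, -38, 0, 0, 0, 0.2]]}}

```text
t: 14.1
position: [0.6081, 0.0387, 0.1655]
tcp_rot: [[0.972, 0.234, 0.0], [0.234, -0.972, -0.0], [-0.0, 0.0, -1.0]]
ft_force: [0.3, -0.6, -2.7]
finger_gap: 0.287
grip_force: 30.0
```

>>> {"method": "jog_arm", "body": {"commands": [[0, 0, -8, 0, 0, 0, 0.2], [0, 0, -18, 0, 0, 0, 0.2], [0, 0, -27, 0, 0, 0, 0.2], [0, 0, -33, 0, 0, 0, 0.2], [0, 0, -33, 0, 0, 0, 0.2], [0, 0, -33, 0, 0, 0, 0.2]]}}

```text
t: 14.85
position: [0.6079, 0.0386, 0.1978]
tcp_rot: [[0.972, 0.234, -0.001], [0.234, -0.972, -0.0], [-0.001, -0.0, -1.0]]
ft_force: [-0.9, 0.0, -2.7]
finger_gap: 0.293
grip_force: 30.0
```

Run:
```python
from h import *
import pickle
s=sense();i=camera_info("wrist");im=camera("wrist");sc=camera("scene")
cv2.imwrite("pics/w6.png",im);pickle.dump((s,i),open("w6.pkl","wb"));cv2.imwrite("pics/s6.png",sc)
print(s["position"],s["tcp_rot"].round(3),s["ft_force"])
cv2.imwrite("pics/c6.png",np.hstack([cv2.resize(im[100:250,140:290],(400,400),interpolation=2),cv2.resize(sc[150:270,250:370],(400,400),interpolation=2)]))
```

```text
[0.60788421 0.03861645 0.19780757] [[ 0.972  0.234 -0.001]
 [ 0.234 -0.972 -0.   ]
 [-0.001 -0.    -1.   ]] [-0.87503741  0.0081872  -2.68065559]
```

View pics/c6.png

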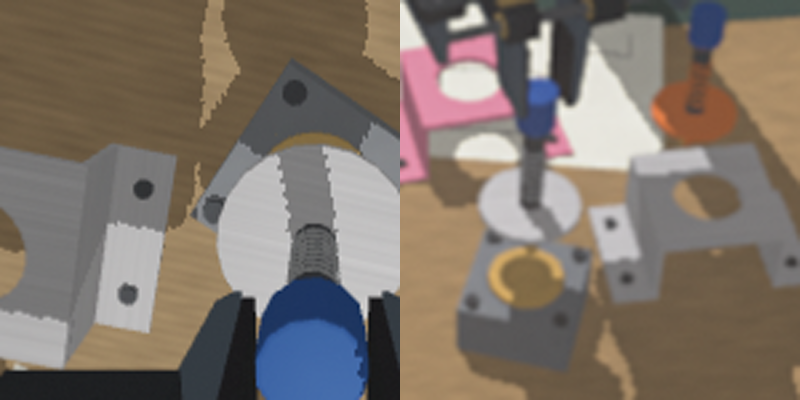

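The gauge is out and vertical, and the block hasn't moved. The empty stand hole is at scene (342,209), and I'll locate it from both views.

Run:
```python
from h import *
import pickle
s,i=pickle.load(open("w6.pkl","rb"));S=camera_info("scene")
def hole(im,c,rad):
    m=mask(im,(8,60,30),(30,255,255));r=np.zeros_like(m);cv2.circle(r,c,rad,255,-1);m=cv2.bitwise_and(m,r)
    n,l,st,ct=cv2.connectedComponentsWithStats(m);print(blobs(m,30))
    j=1+np.argmin(np.hypot(*(ct[1:]-c).T)+1e3*(st[1:,4]<80));q=max(cv2.findContours((l==j).astype(np.uint8),0,1)[0],key=len);return cv2.fitEllipse(cv2.convexHull(q))
k,d=K(i);P=i["rotation"].T@(np.array([.5466,.1861,.06])-i["xyz"])
u=cv2.projectPoints(np.array([[P[0],-P[1],-P[2]]]),np.zeros(3),np.zeros(3),k,d)[0].ravel();print(u)
ew=hole(cv2.imread("pics/w6.png"),tuple(int(x) for x in u),38);es=hole(cv2.imread("pics/s6.png"),(342,209),18)
print(ew,es);print(plane(i,ew[0],.06),plane(S,es[0],.06),tri([ray(i,ew[0]),ray(S,es[0])]))
```

```text
[126.5600326  193.79496076]
[(array([129.2, 192.6]), [111, 173, 38, 40, 1234])]
[(array([341.4, 208.7]), [332, 203, 20, 13, 193]), (array([343.9, 225.2]), [337, 224, 15, 4, 33])]
((128.72576904296875, 192.54483032226562), (36.946102142333984, 43.282958984375), 135.64463806152344) ((341.39520263671875, 208.70455932617188), (12.323052406311035, 19.35533332824707), 98.45951843261719)
[0.54881762 0.18369425 0.06      ] [0.55148894 0.18584265 0.06      ] (array([0.54616563, 0.18693486, 0.05398188]), [np.float64(0.000923221362332896), np.float64(0.0009232213623329433)])
```

>>> {"method": "jog_arm", "body": {"commands": [[-2, -15, 0, 0, 0, 0, 0.2], [-6, -45, 0, 0, 0, 0, 0.2], [-11, -80, 0, 0, 0, 0, 0.2], [-16, -115, 0, 0, 0, 0, 0.2], [-20, -143, 0, 0, 0, 0, 0.2], [-22, -158.5, 0, 0, 0, 0, 0.2], [-22, -158.5, 0, 0, 0, 0, 0.2], [-22, -158.5, 0, 0, 0, 0, 0.2]]}}

```text
t: 15.95
position: [0.55, 0.187, 0.1981]
tcp_rot: [[0.972, 0.233, 0.0], [0.233, -0.972, -0.001], [0.0, 0.001, -1.0]]
ft_force: [0.1, -0.4, -3.2]
finger_gap: 0.287
grip_force: 30.0
```

>>> {"method": "jog_arm", "body": {"commands": [[0, 0, 0, 0, 0, 0, 0.2], [0, 0, 8, 0, 0, 0, 0.2], [0, 0, 18, 0, 0, 0, 0.2], [0, 0, 28, 0, 0, 0, 0.2], [0, 0, 38, 0, 0, 0, 0.2], [0, 0, 48, 0, 0, 0, 0.2], [0, 0, 56, 0, 0, 0, 0.2], [0, 0, 56, 0, 0, 0, 0.2]]}}

```text
t: 16.95
position: [0.5493, 0.1875, 0.1413]
tcp_rot: [[0.972, 0.234, -0.001], [0.234, -0.972, -0.001], [-0.002, 0.0, -1.0]]
ft_force: [-0.2, -0.5, -2.8]
finger_gap: 0.285
grip_force: 30.0
```

>>> {"method": "jog_arm", "body": {"commands": [[0, 0, 2, 0, 0, 0, 0.2], [0, 0, 4, 0, 0, 0, 0.2], [0, 0, 4, 0, 0, 0, 0.2], [0, 0, 4, 0, 0, 0, 0.2]]}}

```text
t: 17.45
position: [0.5498, 0.1876, 0.1383]
tcp_rot: [[0.972, 0.234, 0.0], [0.234, -0.972, -0.0], [0.0, 0.0, -1.0]]
ft_force: [1.0, -0.2, -2.8]
finger_gap: 0.286
grip_force: 30.0
```

```bash
cat > f.py <<'E'
from h import *
F=[]
for _ in range(4):
    camera("wrist");s=sense();F.append(np.r_[s["ft_force"],s["position"]])
print(np.mean(F,0).round(4))
E
python3 f.py
```

```text
[ 0.2447 -0.0495 -3.2033  0.5498  0.1876  0.1383]
```

>>> {"method": "jog_arm", "body": {"commands": [[0, 0, 0.5, 0, 0, 0, 0.2], [0, 0, 0.5, 0, 0, 0, 0.2]]}}

```text
t: 17.9
position: [0.5497, 0.1876, 0.1376]
tcp_rot: [[0.972, 0.234, -0.0], [0.234, -0.972, -0.0], [-0.0, 0.0, -1.0]]
ft_force: [0.2, -0.1, -3.7]
finger_gap: 0.286
grip_force: 30.0
```

```bash
python3 f.py
```

```text
[ 0.3192  0.1148 -2.8771  0.5497  0.1876  0.1376]
```

>>> {"method": "jog_arm", "body": {"commands": [[0, 0, 0.5, 0, 0, 0, 0.2], [0, 0, 0.5, 0, 0, 0, 0.2]]}}

```text
t: 18.35
position: [0.5497, 0.1876, 0.1371]
tcp_rot: [[0.972, 0.234, -0.0], [0.234, -0.972, -0.0], [-0.0, 0.0, -1.0]]
ft_force: [0.2, -0.3, -3.1]
finger_gap: 0.295
grip_force: 30.0
```

```bash
python3 f.py
```

```text
[-0.2961  0.2015 -3.1313  0.5497  0.1876  0.1371]
```

>>> {"method": "jog_arm", "body": {"commands": [[0, 0, 0.3, 0, 0, 0, 0.2], [0, 0, 0.3, 0, 0, 0, 0.2]]}}

```text
t: 18.8
position: [0.5497, 0.1876, 0.1368]
tcp_rot: [[0.972, 0.234, -0.0], [0.234, -0.972, -0.0], [-0.0, 0.0, -1.0]]
ft_force: [0.3, 0.4, -3.4]
finger_gap: 0.286
grip_force: 30.0
```

```bash
python3 f.py
```

```text
[-0.1093  0.0257 -2.3689  0.5497  0.1876  0.1368]
```

>>> {"method": "jog_arm", "body": {"commands": [[0, 0, 0.3, 0, 0, 0, 0.2], [0, 0, 0.3, 0, 0, 0, 0.2]]}}

```text
t: 19.25
position: [0.5497, 0.1876, 0.1365]
tcp_rot: [[0.972, 0.234, -0.0], [0.234, -0.972, -0.0], [-0.0, 0.0, -1.0]]
ft_force: [0.9, -0.2, -2.3]
finger_gap: 0.289
grip_force: 30.0
```

```bash
python3 f.py
```

```text
[ 0.3001 -0.1491 -2.8306  0.5497  0.1876  0.1366]
```

>>> {"method": "jog_arm", "body": {"commands": [[0, 0, 0.3, 0, 0, 0, 0.2], [0, 0, 0.3, 0, 0, 0, 0.2]]}}

```text
t: 19.7
position: [0.5498, 0.1876, 0.1363]
tcp_rot: [[0.972, 0.234, 0.0], [0.234, -0.972, -0.0], [0.0, 0.0, -1.0]]
ft_force: [0.1, 0.7, -2.0]
finger_gap: 0.288
grip_force: 30.0
```

```bash
python3 f.py
```

```text
[-0.2927 -0.5994 -2.2093  0.5498  0.1876  0.1363]
```

>>> {"method": "jog_arm", "body": {"commands": [[0, 0, 0.3, 0, 0, 0, 0.2], [0, 0, 0.3, 0, 0, 0, 0.2]]}}

```text
t: 20.15
position: [0.5499, 0.1876, 0.1363]
tcp_rot: [[0.972, 0.234, 0.001], [0.234, -0.972, -0.0], [0.001, 0.0, -1.0]]
ft_force: [-0.0, -0.6, -0.4]
finger_gap: 0.292
grip_force: 30.0
```

```bash
python3 f.py
```

```text
[-0.0633 -0.8453  0.825   0.5499  0.1876  0.1362]
```

Seated, so I'll release.

>>> {"method": "jog_arm", "body": {"commands": [[0, 0, 0, 0, 0, 0, 0.4], [0, 0, 0, 0, 0, 0, 0.6], [0, 0, 0, 0, 0, 0, 0.9], [0, 0, 0, 0, 0, 0, 1], [0, 0, 0, 0, 0, 0, 1], [0, 0, 0, 0, 0, 0, 1]]}}

```text
t: 21.1
position: [0.5497, 0.1876, 0.136]
tcp_rot: [[0.972, 0.234, 0.0], [0.234, -0.972, -0.0], [0.0, 0.0, -1.0]]
ft_force: [0.6, -0.1, -1.3]
finger_gap: 0.914
grip_force: 0.0
```

>>> {"method": "jog_arm", "body": {"commands": [[0, 0, -10, 0, 0, 0, 1], [0, 0, -30, 0, 0, 0, 1], [0, 0, -60, 0, 0, 0, 1], [0, 0, -100, 0, 0, 0, 1], [0, 0, -109, 0, 0, 0, 1], [0, 0, -109, 0, 0, 0, 1], [0, 0, -109, 0, 0, 0, 1]]}}

```text
t: 21.98
position: [0.5489, 0.1873, 0.2434]
tcp_rot: [[0.972, 0.234, -0.003], [0.234, -0.972, -0.001], [-0.003, 0.0, -1.0]]
ft_force: [0.5, -0.1, 0.3]
finger_gap: 1.002
grip_force: 0.0
```

Run:
```python
from h import *
import pickle
s=sense();i=camera_info("wrist");im=camera("wrist");T=camera("top");sc=camera("scene")
print(s["position"],s["ft_force"],s["finger_gap"])
b=blobs(mask(im,*BLUE),100);print(b,[plane(i,c,.155) for c,_ in b])
for n,m in(("scene",sc),("top",T)): print(n,blobs(mask(m,*BLUE),15))
m=cv2.inRange(cv2.cvtColor(im,cv2.COLOR_BGR2HSV),(14,110,90),(30,255,255));r=np.zeros_like(m);cv2.circle(r,(372,147),30,255,-1);m=cv2.bitwise_and(m,r)
q=max(cv2.findContours(m,0,1)[0],key=len);e=cv2.fitEllipse(q);print(e,plane(i,e[0],.05))
```

```text
[0.548892   0.18731926 0.24340662] [ 0.47979562 -0.072507    0.25236843] 1.0019526339788778
[(array([173. ,  15.2]), [102, 0, 116, 48, 2770]), (array([257.3, 185.2]), [244, 169, 28, 33, 710]), (array([220.6, 259.1]), [210, 253, 22, 11, 170])] [array([0.68262897, 0.29457078, 0.155     ]), array([0.54870129, 0.18593593, 0.155     ]), array([0.45609555, 0.2055798 , 0.155     ])]
scene [(array([341.6, 156. ]), [338, 150, 9, 14, 96]), (array([457.8, 285.7]), [397, 235, 115, 105, 10947])]
top [(array([71.7, 60.6]), [0, 18, 140, 106, 8625]), (array([155.5, 171.7]), [151, 170, 12, 4, 31]), (array([150.6, 223.2]), [145, 219, 13, 10, 109])]
((373.51959228515625, 147.44610595703125), (38.139892578125, 41.57197189331055), 49.24794006347656) [0.60813793 0.03798454 0.05      ]
```

The cap has the same size and position in the image as at the start, so the gauge is upright and seated. The brass ring hasn't moved: (0.6081, 0.0380) before and after.

```bash
python3 -c "
from workcell import *
print(close_job())"
```

```text
the job is handed in; nothing more can be done
None
```

I handed the job in at about 22 s: the cap was pressed to its stop with the gauge seated in the brass bushing, and the gauge is back upright in its stand, released. The brass block's measured position is unchanged, but I couldn't see the plungers, so their final setting isn't directly confirmed.

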